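Put the rechargeable cells away in the battery tray

TASK

Put the four loose green-topped rechargeable cells (AA, C, D and 9-volt) away in the oak battery tray: stand each one upright, terminals up, on the floor of the empty front pocket of the cup whose rear pocket already holds cells of its own size. Leave the two copper-topped alkaline cells standing where they are.

Things in the scene. Friction and masses are not known exactly. Their poses are not given: they have to be found in the camera images.
- aa_mid (a point): rechargeable AA cell, white with a green top third and steel nub, standing nub-up on the desk; 14.5 mm diameter, 50.5 mm tall. Its origin is the cell's centre, half-way up; z points up along the cell while it stands.
- c_mid (a point): rechargeable C cell, white with a green top third and steel nub, standing nub-up on the desk; 26.2 mm diameter, 50 mm tall. Its origin is the cell's centre, half-way up; z points up along the cell while it stands.
- d_mid (a point): rechargeable D cell, white with a green top third and steel nub, standing nub-up on the desk; 34 mm diameter, 61.5 mm tall. Its origin is the cell's centre, half-way up; z points up along the cell while it stands.
- nine_mid (a point): rechargeable 9-volt block, white with a green top third, standing with its two snap terminals up; 26.5 mm (its x) by 17.5 mm (its y), 46 mm tall plus 2.5 mm snaps. Its origin is the block's centre, half-way up (23 mm); z points up while it stands.
- alk_aa_mid (a point): alkaline AA cell, the look-alike to leave: black with a copper-coloured top third, same size as the other AA cell, standing on the desk. Its origin is the cell's centre, half-way up; z points up along the cell while it stands.
- alk_c_mid (a point): alkaline C cell, the look-alike to leave: black with a copper-coloured top third, same size as the other C cell, standing on the desk. Its origin is the cell's centre, half-way up; z points up along the cell while it stands.
- aa_place (a point): floor centre (8.5 mm above desk) of the empty front pocket, 64 (x) x 55 (y) mm, of the AA cup: grey, walls 2.5 mm thick, 16.5 mm above this floor. x points level to its rear pocket; stock there (six AA cells, 50.5 mm tall) begins 42 mm from here; y runs along the row: four cups 76 mm apart, any order, in a low oak tray (rim 16 mm above desk, 144 mm deep).
- c_place (a point): floor centre (8.5 mm above desk) of the empty front pocket, 64 (x) x 55 (y) mm, of the C cup: grey, walls 2.5 mm thick, 16.5 mm above this floor. x points level to its rear pocket; stock there (two C cells, 50 mm tall) begins 42 mm from here; y runs along the row: four cups 76 mm apart, any order, in a low oak tray (rim 16 mm above desk, 144 mm deep).
- d_place (a point): floor centre (8.5 mm above desk) of the empty front pocket, 64 (x) x 55 (y) mm, of the D cup: grey, walls 2.5 mm thick, 16.5 mm above this floor. x points level to its rear pocket; stock there (one D cell, 61.5 mm tall) begins 42 mm from here; y runs along the row: four cups 76 mm apart, any order, in a low oak tray (rim 16 mm above desk, 144 mm deep).
- nine_place (a point): floor centre (8.5 mm above desk) of the empty front pocket, 64 (x) x 55 (y) mm, of the 9-volt cup: grey, walls 2.5 mm thick, 16.5 mm above this floor. x points level to its rear pocket; stock there (three 9-volt blocks, 48.5 mm tall) begins 42 mm from here; y runs along the row: four cups 76 mm apart, any order, in a low oak tray (rim 16 mm above desk, 144 mm deep).
Mind the look-alikes: they are no part of the job. What is shaped like the part that bears c_mid but purple or yellow is not meant.

How it is judged:
By the outcome, as a careful person would: the job done as asked, in the order asked, and still so for the second after the job is handed in, with the robot touching nothing.
It also fails if it takes over 115 s, if anything falls off the work surface, if the arm or the gripper's body presses on something with over 40 N, if the wrist force passes 120 N, or if a joint passes its speed limit or range.

ROBOT

A 6-joint arm with a two-finger parallel gripper is mounted at the origin on the work surface. World frame = base frame: x ahead of the robot, y to its left, z up, the work surface at z = 0. Lengths are in mm, angles in degrees, forces in N, time in s.
With the tool pointing down it reaches from about 325 to 925 mm from the base axis. Payload 3.1 kg.
Tool frame: the origin (TCP) lies midway between the tips of the shut fingers; the grasp point (between the pads) lies 19 mm behind it (env.hold_point_z is the distance from the TCP to the grasp point, in mm); z points along the fingers, y is the line along which they close (so a half turn about z gives the same grasp; the last joint's range is limited). The gripper opens to 85 mm and grips with 20 to 120 N. Pads are 22 mm wide; open, the fingers measure 114 mm over their backs; the gripper's body (76 mm by 85 mm) begins 54 mm behind the grasp point. The pads swing forward as they close: fully open they stand 13 mm farther back than shut.
Start: joints at [-70.428, 12.427, 92.441, -0, 75.132, -6.429], TCP at [274.012, -561.744, 231.3] pointing down, gripper open.
Joint ranges: [-157.48, 157.48], [-44.54, 120.13], [17.64, 146.25], [-64.5, 244.5], [7.68, 150.69], [-147.95, 147.95]. Speed limits (degrees/s): [159.86, 159.86, 180, 180, 180, 180].

INTERFACE

Orientations are given as a 3x3 rotation matrix whose columns are the frame's x, y, z axes.
In Python, from station import env gives the robot as it stands. The module is installed in compiled form; this text tells all that it offers.
- The arm moves only by the tool jog_arm, never from a script. Its argument "plan" is a list that holds one entry, the list of rows, each a list of 7 numbers: the shift along the tool's x, y, z in mm, then the turn, a rotation vector about the tool's x, y, z in degrees, then the opening, from 0 (shut) to 1 (fully open). A call has 1 to 10 rows; each row shifts and turns the commanded pose from where the row before left it, along the tool's axes as they then stand; what a row does not reach is not made up. A row lasts 1/12 s, in which the tool goes at most 41.7 mm and 7.16 degrees, less where a joint would pass 70% of its speed; a pose out of reach is approached as far as the arm can. A call is refused whole if a number of a shift passes 41.7 or a number of a turn 7.16, either way. A call with a gripper value outside its range is refused whole. The fingers move at their own pace and stop on an object; "squeeze" is the grip in N (left out, the last holds). Time passes only in rows, so rows that do not move let the fingers close. It gives the time, the measured TCP pose, the force, the opening and the grip force at its end, in the units of the state.
- env.get_state(): the state, without advancing time (a new reading comes with each control period).
- env.grab_frame(name): name is "side" or "top" or "wrist"; returns the picture (420x560x3 uint8, red, green, blue); there is no depth.
- env.camera_info(name): a dict with "fx", "fy", "cx", "cy" (pixels), "distortion" ([k1, k2, p1, p2, k3] as OpenCV has them; the pictures are not rectified), "R" (3x3) and "t" (3): a world point X has camera coordinates R X + t. Camera axes: x right, y down, z forward; pixel columns grow to the right and rows downward; lengths in mm; the calibration is good to about 2 mm. A picture is of the moment at which its call begins: read the wrist's pose just before it. camera_info takes no time and is no camera call; for the wrist camera it gives the pose at the moment of the call.
- env.close_job(): hands the job in; it is judged then, once.
The state is a dict: "clock": time; "qpos": joint angles; "joint_vel": joint speeds; "effort": joint torques, N m; "position": TCP position; "tcp_rot": TCP orientation; "contact_force": force on the tool from outside, world axes, zero at the start; "moment": the same for the moment, N m; "grip_width": opening from 0.0 (shut) to 1.0 (fully open); "grasp_force": force on a finger pad.
Only numpy, scipy, OpenCV 4.12 (cv2) and the standard library are available. Lean on these libraries where they do the work, as an engineer would, in place of code of your own. Each camera call takes 0.05 s, during which the arm holds its last target. There are 200 camera calls.

## Working session

There is one attempt and no reset: what is moved stays moved. The work goes in short steps, Python scripts to look and compute and a tool call to move; the robot and the scene stay as the last step left them, time stands still between calls to the robot, and variables do not carry over. Pictures are saved under pics/ and viewed, at most 14 in all, crops included, and the job is handed in when it is done.

Besides the shell and the picture viewer there is one more tool, called after "Call:" by a JSON object that holds its "op" and its "data". jog_arm: Moves the arm, as the interface text tells. Its arguments: {"type":"object","properties":{"plan":{"type":"array"},"squeeze":{"type":"number"}},"required":["plan"]}

```bash
mkdir -p pics
python3 - <<'E'
from station import env
import cv2,numpy as np
s=env.get_state();print(s['clock'],s['position'],np.round(s['tcp_rot'],3).tolist(),s['grip_width'],env.hold_point_z)
for n in('top','side'):
    cv2.imwrite(f'pics/{n}0.png',env.grab_frame(n)[:,:,::-1]);c=env.camera_info(n);print(n,{k:np.round(v,4).tolist() for k,v in c.items()})
E
```

```text
0.0 [ 273.72567246 -560.95945126  229.95952854] [[0.899, 0.438, -0.001], [0.438, -0.899, 0.002], [0.0, -0.002, -1.0]] 0.9971948683697238 18.700000000000003
top {'fx': 450.2164, 'fy': 450.2164, 'cx': 280.3618, 'cy': 209.7537, 'distortion': [-0.0058, 0.0, 0.0, 0.0, 0.0], 'R': [[0.0164, -0.9999, -0.0003], [-0.9919, -0.0162, -0.126], [0.1259, 0.0024, -0.992]], 't': [1.0972, 513.8017, 923.2648]}
side {'fx': 413.8217, 'fy': 413.8217, 'cx': 281.296, 'cy': 212.1937, 'distortion': [-0.0888, 0.0, 0.0, 0.0, 0.0], 'R': [[0.7371, -0.6757, 0.0017], [-0.3608, -0.3957, -0.8446], [0.5714, 0.622, -0.5354]], 't': [-362.9384, 227.0304, 557.7499]}
```

View pics/top0.png

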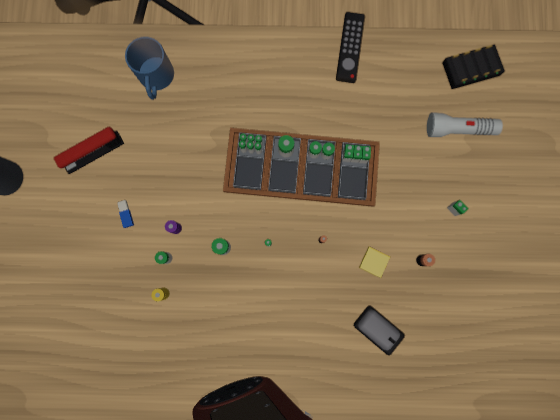

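View pics/side0.png

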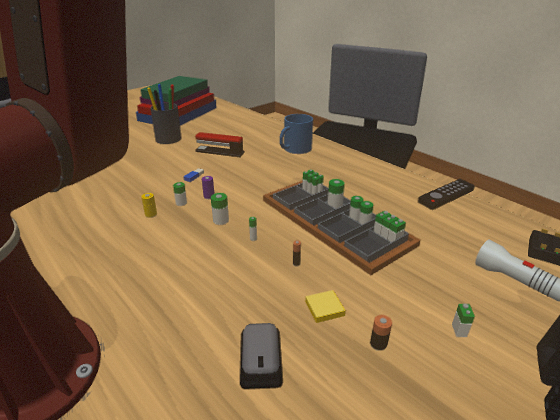

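Top view: cups left to right are AA (250,172), D (285,178), C (319,180) and 9V (354,184). The loose green cells are C (162,258), D (220,246), AA (268,242) and 9V (459,208). The side view agrees.

```bash
cat > h.py <<'E'
from station import env
import cv2,numpy as np
def ray(c,px):
    K=np.array([[c['fx'],0,c['cx']],[0,c['fy'],c['cy']],[0,0,1]]);d=np.array(c['distortion'],float)
    p=cv2.undistortPoints(np.array(px,float).reshape(-1,1,2),K,d).reshape(-1,2)
    R=np.array(c['R']);o=-R.T@np.array(c['t'])
    return o,np.c_[p,np.ones(len(p))]@R
def onplane(c,px,z):
    o,D=ray(c,px);return o+D*((z-o[2])/D[:,2])[:,None]
def proj(c,X):
    K=np.array([[c['fx'],0,c['cx']],[0,c['fy'],c['cy']],[0,0,1]])
    return cv2.projectPoints(np.array(X,float).reshape(-1,1,3),cv2.Rodrigues(np.array(c['R']))[0],np.array(c['t'],float),K,np.array(c['distortion'],float))[0].reshape(-1,2)
def green(im):
    h=cv2.cvtColor(im,cv2.COLOR_RGB2HSV);return cv2.inRange(h,(50,110,40),(90,255,255))
E
python3 - <<'E'
from h import *
im=cv2.imread('pics/top0.png')[:,:,::-1].copy();c=env.camera_info('top')
n,l,st,ce=cv2.connectedComponentsWithStats(green(im))
for i in range(1,n):
    if st[i,4]>8: print(st[i].tolist(),ce[i].round(1),onplane(c,[ce[i]],55)[0].round(1))
h=cv2.cvtColor(im,cv2.COLOR_RGB2HSV)
for p in((234,134),(230,190),(378,145),(265,170),(300,230),(250,175)):print(p,h[p[1],p[0]])
cv2.imwrite('pics/a.png',cv2.resize(im[120:212,218:388,::-1],None,fx=4.5,fy=4.5,interpolation=cv2.INTER_CUBIC))
t=[cv2.resize(im[y-16:y+16,x-16:x+16,::-1],(260,260),interpolation=cv2.INTER_CUBIC) for x,y in((162,258),(220,246),(268,242),(459,208),(323,239),(428,260))]
cv2.imwrite('pics/b.png',np.vstack([np.hstack(t[:3]),np.hstack(t[3:])]))
E
```

```text
[239, 134, 8, 15, 74] [242.3 140.9] [656.3  92.4  55. ]
[247, 135, 7, 14, 67] [250.1 141.8] [654.5  75.8  55. ]
[255, 135, 7, 15, 69] [257.9 142.2] [653.9  59.2  55. ]
[279, 135, 15, 18, 183] [285.9 143.6] [651.9   0.   55. ]
[310, 141, 25, 15, 217] [321.6 148.2] [643.1 -75.4  55. ]
[344, 144, 27, 16, 266] [357.  152.1] [ 636.  -149.9   55. ]
[453, 200, 15, 14, 93] [459.7 207.4] [ 521.9 -362.6   55. ]
[212, 238, 16, 16, 170] [219.7 245.9] [434.1 132.7  55. ]
[265, 239, 6, 7, 26] [267.5 242.1] [443.4  34.7  55. ]
[155, 252, 14, 12, 109] [161.4 257.4] [408.7 251.3  55. ]
(234, 134) [ 12 152  84]
(230, 190) [ 12 153 110]
(378, 145) [ 12 145 120]
(265, 170) [ 12 150 112]
(300, 230) [ 17 103 146]
(250, 175) [110  25  61]
```

View pics/a.png

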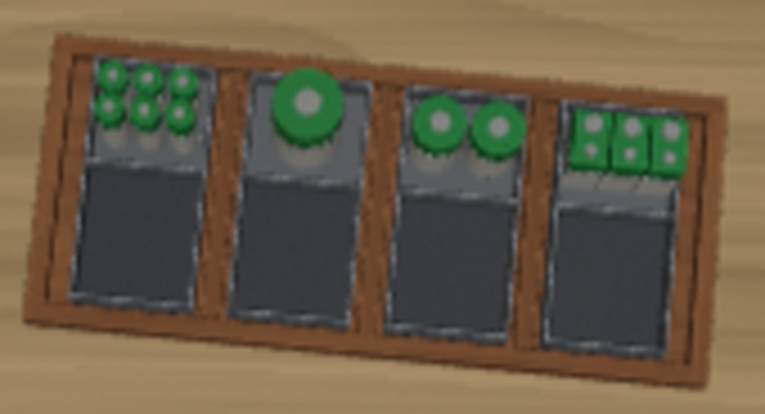

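View pics/b.png

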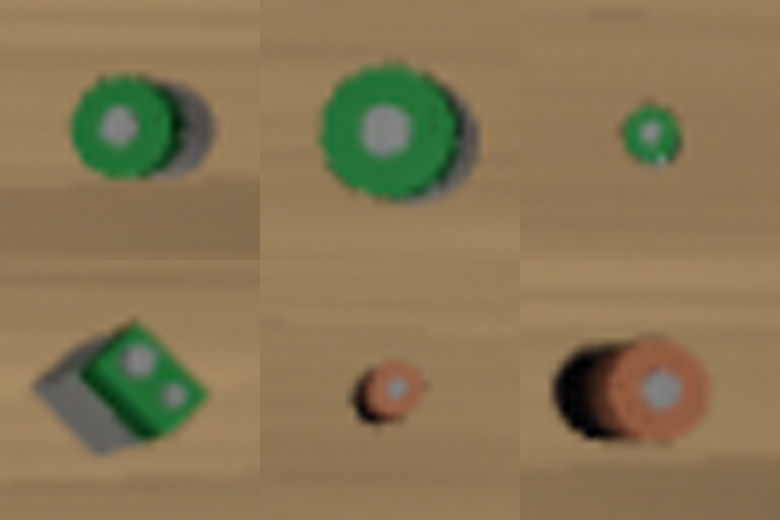

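The crops show clear nubs: C (160.1,257.1), D (219.1,245.6), AA (267.7,241.7). The 9V snaps are at (459.4,203.9) and (463.9,208.2). The cup wall tops are visible as light lines.

```bash
cat > m.py <<'E'
from h import *
c=env.camera_info('top')
if __name__=='__main__':
    for n,p,z in(('C',(160.1,257.1),50),('D',(219.1,245.6),61.5),('AA',(267.7,241.7),50.5),('alkAA',(323-16+(396-260+.5)/8.125-.5,239-16+(387-260)/8.125-.5),50.5),('alkC',(428-16+(660-520)/8.125-.5,260-16+(389-260)/8.125-.5),50)):print(n,onplane(c,[p],z)[0].round(1))
    g=[(459-16+(u+.5)/8.125-.5,208-16+(v-260+.5)/8.125-.5) for u,v in((137,360),(174,396))]
    P=onplane(c,g,48);d=P[1]-P[0];print('9',P.round(1),P.mean(0).round(1),np.linalg.norm(d[:2]),np.degrees(np.arctan2(d[1],d[0])))
    q=[[(72,300),(192,308),(88,163),(205,175)],[(231,317),(349,326),(244,175),(360,186)],[(387,331),(508,343),(402,190),(518,200)],[(545,345),(665,356),(556,205),(672,215)]]
    cs=[]
    for k in q:
        px=[(218+(u+.5)/4.5-.5,120+(v+.5)/4.5-.5) for u,v in k];Q=onplane(c,px,25)[:,:2];cs.append(Q.mean(0))
        f=Q[2:].mean(0)-Q[:2].mean(0);s=Q[[0,2]].mean(0)-Q[[1,3]].mean(0)
        print(Q.mean(0).round(1),np.linalg.norm(f).round(1),np.linalg.norm(s).round(1),np.degrees([np.arctan2(f[1],f[0]),np.arctan2(-s[0],s[1])]).round(1))
    cs=np.array(cs);print(np.linalg.norm(np.diff(cs,axis=0),axis=1),cs[0]-cs[-1])
    T=[(55,34),(727,97),(706,388),(23,322)];print('tray',onplane(c,[(218+(u+.5)/4.5-.5,120+(v+.5)/4.5-.5) for u,v in T],16).round(1).tolist())
    a=[(218+(u+.5)/4.5-.5,120+(v+.5)/4.5-.5) for u,v in((307,101),(438.5,123),(498,128))];print('D stock',onplane(c,a[:1],70)[0].round(1),'C',onplane(c,a[1:],58.5).mean(0).round(1))
E
python3 m.py
```

```text
C [409.3 255.2  50. ]
D [434.4 133.   61.5]
AA [444.5  34.5  50.5]
alkAA [453.8 -80.2  50.5]
alkC [ 413.6 -297.3   50. ]
9 [[ 530.3 -365.1   48. ]
 [ 521.1 -374.3   48. ]] [ 525.7 -369.7   48. ] 13.027782913284971 -134.94836280679846
[595.6  79.6] 66.4 57.2 [-4.6 -4. ]
[589.8   4.2] 69.2 56.4 [-3.9 -4. ]
[583.7 -71.6] 69.6 57.0 [-4.6 -4.5]
[ 578.  -146.3] 68.7 56.7 [-3.8 -4.2]
[75.66337393 76.0219435  74.90639496] [ 17.66461588 225.90184738]
tray [[698.1, 124.3, 16.0], [671.7, -205.6, 16.0], [527.7, -193.9, 16.0], [554.4, 135.3, 16.0]]
D stock [6.51e+02 4.00e-01 7.00e+01] C [643.7 -75.2  58.5]
```

Measurements agree with the given sizes: wall pitch about 76, depth 144, 9V yaw 45°, tray yaw −4.5°. I'll start with the 9V, gripped across its 17.5 mm with the tool at yaw 45°.

Call:
{"op": "jog_arm", "data": {"plan": [[[0,0,30,0,0,-6.4,1],[0,0,30,0,0,-6.4,1],[0,0,30,0,0,-6.4,1],[39,5.4,0,0,0,0,1],[39,5.4,0,0,0,0,1],[39,5.4,0,0,0,0,1],[39,5.4,0,0,0,0,1],[39,5.4,0,0,0,0,1],[39,5.4,0,0,0,0,1],[39,5.4,0,0,0,0,1]]], "squeeze": 40}}

```text
clock: 0.93
position: [494.2, -393.0, 140.7]
tcp_rot: [[0.705, 0.709, -0.001], [0.709, -0.705, 0.001], [-0.0, -0.001, -1.0]]
contact_force: [0.3, -0.7, -0.3]
grip_width: 0.998
grasp_force: 0.0
```

```bash
cat > d.py <<'E'
import sys
from h import *
s=env.get_state();R=s['tcp_rot'];p=s['position'];g=np.array([float(a) for a in sys.argv[1:4]])
print('t',round(s['clock'],2),'pos',p.round(1),'psi',round(np.degrees(np.arctan2(R[1,0],R[0,0])),2),'tilt',R[:,2].round(3),'F',s['contact_force'].round(1),'w',round(s['grip_width'],3))
if len(sys.argv)>4:
    y=np.radians(float(sys.argv[4]));R=np.array([[np.cos(y),np.sin(y),0],[np.sin(y),-np.cos(y),0],[0,0,-1]])
print('shift',(R.T@(g-p)).round(1))
E
python3 d.py 525.7 -369.7 100
```

```text
t 0.93 pos [ 494.2 -393.   140.7] psi 45.19 tilt [-0.001  0.001 -1.   ] F [ 0.3 -0.7 -0.3] w 0.998
shift [38.7  6.  40.7]
```

Call:
{"op": "jog_arm", "data": {"plan": [[[38.7,6,20,0,0,0,1],[0,0,0,0,0,0,1],[0,0,0,0,0,0,1]]]}}

```text
clock: 1.18
position: [523.2, -369.8, 120.0]
tcp_rot: [[0.702, 0.712, -0.003], [0.712, -0.702, 0.003], [-0.0, -0.004, -1.0]]
contact_force: [-0.5, -0.7, -0.3]
grip_width: 1.0
grasp_force: 0.0
```

```bash
python3 d.py 525.7 -369.7 21
python3 - <<'E'
from h import *
c=env.camera_info('wrist');im=env.grab_frame('wrist');cv2.imwrite('pics/w1.png',im[:,:,::-1])
m=green(im);n,l,st,ce=cv2.connectedComponentsWithStats(m)
for i in range(1,n):
    if st[i,4]>100:
        r=cv2.minAreaRect(cv2.findContours((l==i).astype('uint8'),0,2)[0][0]);print(st[i],ce[i],r,onplane(c,[ce[i]],46))
print(proj(c,[[525.7,-369.7,46]]))
E
```

```text
t 1.18 pos [ 523.2 -369.8  120. ] psi 45.43 tilt [-0.003  0.003 -1.   ] F [-0.5 -0.7 -0.3] w 1.0
shift [ 1.9  2.1 99. ]
[273 196  26  42 767] [284.87353325 217.56062581] ((285.5, 216.5), (41.0, 25.0), 90.0) [[ 526.87700958 -367.69876615   46.        ]]
[[285.70259849 220.76003084]]
```

View pics/w1.png

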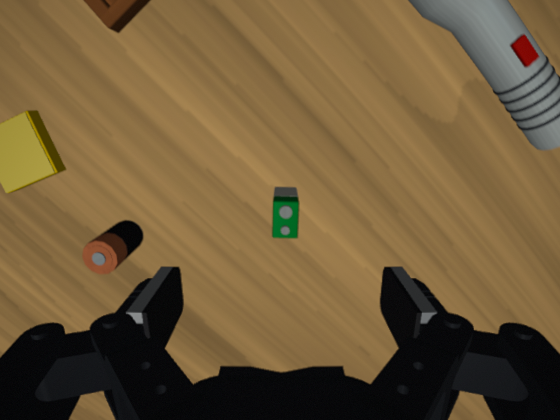

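Wrist view: 9V at (285,217), squared up with the fingers and matching the prediction (285.7,220.8). I'll descend and grip.

Call:
{"op": "jog_arm", "data": {"plan": [[[2,1.5,33,0,0,0,0.8],[0,0,33,0,0,0,0.5],[0,0,33,0,0,0,0.45],[0,0,0,0,0,0,0.4],[0,0,0,0,0,0,0],[0,0,0,0,0,0,0],[0,0,0,0,0,0,0],[0,0,0,0,0,0,0],[0,0,0,0,0,0,0],[0,0,0,0,0,0,0]]]}}

```text
clock: 2.07
position: [526.4, -373.0, 25.0]
tcp_rot: [[0.705, 0.71, 0.002], [0.71, -0.705, -0.002], [0.0, 0.003, -1.0]]
contact_force: [0.7, -0.8, -0.6]
grip_width: 0.195
grasp_force: 43.8
```

Call:
{"op": "jog_arm", "data": {"plan": [[[0,0,-5,0,0,0,0],[0,0,-20,0,0,0,0],[0,0,-40,0,0,0,0],[0,0,-10,0,0,0,0],[0,0,0,0,0,0,0],[0,0,0,0,0,0,0]]]}}

```text
clock: 2.57
position: [526.3, -372.8, 99.7]
tcp_rot: [[0.704, 0.71, 0.002], [0.71, -0.704, -0.002], [0.0, 0.003, -1.0]]
contact_force: [0.2, 0.0, -1.3]
grip_width: 0.194
grasp_force: 43.9
```

```bash
python3 d.py 580 -147 96 -4.5
python3 - <<'E'
from h import *
cv2.imwrite('pics/w2.png',np.hstack([env.grab_frame('wrist')[150:,130:430],env.grab_frame('side')[150:,260:]])[:,:,::-1])
E
python3 d.py 580 -147 96 -4.5
```

```text
t 2.57 pos [ 526.3 -372.8   99.7] psi 45.21 tilt [ 0.002 -0.002 -1.   ] F [ 0.2  0.  -1.3] w 0.194
shift [  35.8 -229.3    3.7]
t 2.67 pos [ 524.4 -371.3   96.6] psi 45.2 tilt [-0.002  0.002 -1.   ] F [ 1.2 -0.7 -0.1] w 0.192
shift [  37.8 -227.9    0.6]
```

View pics/w2.png

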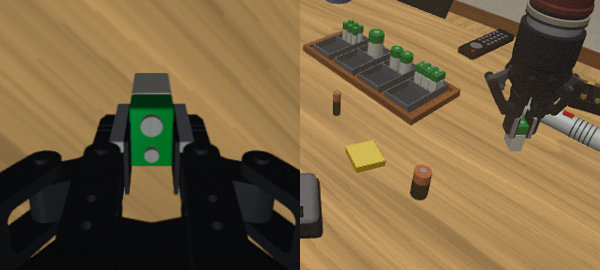

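The 9V is held upright between the pads: wrist view with its top at (152,135), side view upright. I'll turn to the tray yaw and carry it to the 9V cup.

Call:
{"op": "jog_arm", "data": {"plan": [[[0,0,0,0,0,7.1,0],[0,0,0,0,0,7.1,0],[0,0,0,0,0,7.1,0],[0,0,0,0,0,7.1,0],[0,0,0,0,0,7.1,0],[0,0,0,0,0,7.1,0],[0,0,0,0,0,7.1,0],[5.8,-38,0,0,0,0,0],[5.8,-38,0,0,0,0,0],[5.8,-38,0,0,0,0,0]]]}}

```text
clock: 3.5
position: [550.1, -258.4, 95.6]
tcp_rot: [[0.997, -0.081, -0.004], [-0.081, -0.997, 0.003], [-0.004, -0.002, -1.0]]
contact_force: [0.6, 0.9, -0.5]
grip_width: 0.194
grasp_force: 44.0
```

Call:
{"op": "jog_arm", "data": {"plan": [[[5.8,-38,0,0,0,0,0],[5.8,-38,0,0,0,0,0],[5.8,-38,0,0,0,0,0],[0,0,0,0,0,0,0],[0,0,20,0,0,0,0],[0,0,0,0,0,0,0]]]}}

```text
clock: 4.0
position: [574.5, -145.5, 73.4]
tcp_rot: [[0.997, -0.077, -0.009], [-0.077, -0.997, 0.003], [-0.009, -0.002, -1.0]]
contact_force: [-1.6, 0.1, -0.9]
grip_width: 0.197
grasp_force: 44.0
```

```bash
python3 d.py 580 -147 31
python3 - <<'E'
from h import *
c=env.camera_info('wrist');im=env.grab_frame('wrist')
P=[[580,-147,8.5],[580,-147,25]]
for q in proj(c,P): cv2.circle(im,tuple(int(v) for v in q),3,(255,0,0),-1)
cv2.imwrite('pics/w3.png',im[:,:,::-1])
E
python3 d.py 580 -147 31
```

```text
t 4.0 pos [ 574.5 -145.5   73.4] psi -4.39 tilt [-0.009  0.003 -1.   ] F [-1.6  0.1 -0.9] w 0.197
shift [ 6.   1.1 42.4]
t 4.05 pos [ 574.7 -146.2   74.4] psi -4.45 tilt [-0.008  0.003 -1.   ] F [ 0.7 -0.1 -0.6] w 0.196
shift [ 5.7  0.5 43.3]
```

View pics/w3.png

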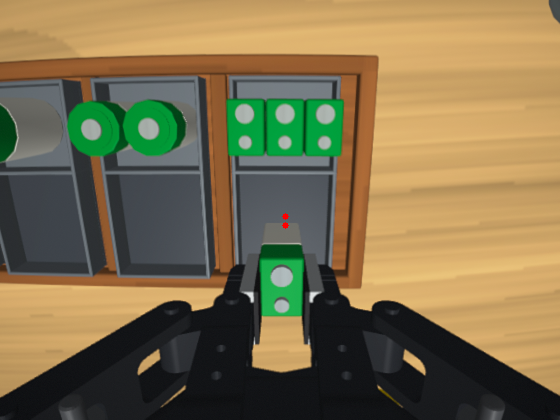

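The 9V hangs over its own pocket. The markers (285,216–225) sit at the pocket centre. I'll lower it gently and watch the force.

Call:
{"op": "jog_arm", "data": {"plan": [[[3.5,0.5,15,0,0,0,0],[0,0,15,0,0,0,0],[0,0,9,0,0,0,0],[0,0,3,0,0,0,0],[0,0,2,0,0,0,0],[0,0,0,0,0,0,0],[0,0,0,0,0,0,0]]]}}

```text
clock: 4.63
position: [582.0, -148.9, 35.0]
tcp_rot: [[0.997, -0.079, 0.001], [-0.079, -0.997, -0.0], [0.001, 0.0, -1.0]]
contact_force: [0.0, -0.9, -0.3]
grip_width: 0.195
grasp_force: 44.0
```

```bash
python3 d.py 580 -147 31;python3 -c "
from h import *
env.grab_frame('top')";python3 d.py 580 -147 31
```

```text
t 4.63 pos [ 582.  -148.9   35. ] psi -4.52 tilt [ 0.001 -0.    -1.   ] F [ 0.  -0.9 -0.3] w 0.195
shift [-2.1 -1.7  4. ]
t 4.68 pos [ 582.2 -148.9   35.3] psi -4.51 tilt [ 0.001 -0.001 -1.   ] F [ 0.4  0.4 -0.9] w 0.194
shift [-2.4 -1.7  4.2]
```

Call:
{"op": "jog_arm", "data": {"plan": [[[0,0,1,0,0,0,0],[0,0,0.7,0,0,0,0],[0,0,0,0,0,0,0],[0,0,0,0,0,0,0]]]}}

```text
clock: 5.02
position: [581.6, -148.4, 32.8]
tcp_rot: [[0.997, -0.078, 0.0], [-0.078, -0.997, -0.0], [0.0, 0.0, -1.0]]
contact_force: [-0.7, -0.9, -0.2]
grip_width: 0.192
grasp_force: 44.0
```

Call:
{"op": "jog_arm", "data": {"plan": [[[0,0,0.8,0,0,0,0],[0,0,0,0,0,0,0.2],[0,0,0,0,0,0,0.25],[0,0,0,0,0,0,0.3],[0,0,0,0,0,0,0.35],[0,0,0,0,0,0,0.4],[0,0,-10,0,0,0,0.4],[0,0,-30,0,0,0,0.4],[0,0,-40,0,0,0,0.5]]]}}

```text
clock: 5.77
position: [578.0, -147.2, 108.9]
tcp_rot: [[0.997, -0.079, -0.009], [-0.079, -0.997, 0.003], [-0.009, -0.003, -1.0]]
contact_force: [0.2, -1.0, 0.0]
grip_width: 0.498
grasp_force: 0.0
```

```bash
python3 d.py 434.4 133 110
python3 - <<'E'
from h import *
c=env.camera_info('wrist');im=env.grab_frame('wrist')
cv2.imwrite('pics/w4.png',np.hstack([im[0:420:,130:430],env.grab_frame('side')[:,220:470]])[:,:,::-1])
E
python3 d.py 434.4 133 110
```

```text
t 5.77 pos [ 578.  -147.2  108.9] psi -4.51 tilt [-0.009  0.003 -1.   ] F [ 0.2 -1.   0. ] w 0.498
shift [-165.2 -268.1    1.1]
t 5.87 pos [ 587.4 -150.6  120.4] psi -4.49 tilt [ 0.014 -0.005 -1.   ] F [ 1.5 -0.3  1.7] w 0.501
shift [-174.8 -270.8    6.7]
```

View pics/w4.png

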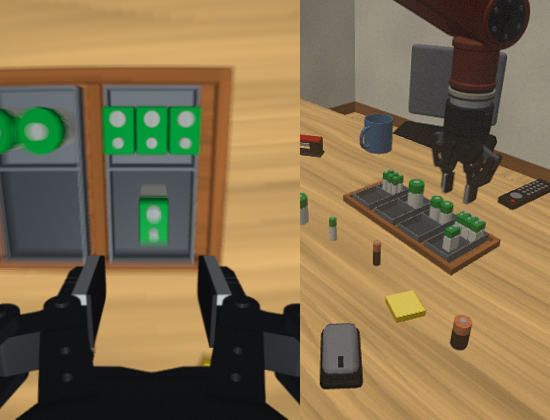

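The 9V stands upright in its pocket (wrist view (153,215), side view (452,237)). Next is the D.

Call:
{"op": "jog_arm", "data": {"plan": [[[-21.4,-33.5,0,0,0,0,0.8],[-21.4,-33.5,0,0,0,0,0.8],[-21.4,-33.5,0,0,0,0,0.8],[-21.4,-33.5,0,0,0,0,0.8],[-21.4,-33.5,0,0,0,0,0.8],[-21.4,-33.5,0,0,0,0,0.8],[-21.4,-33.5,0,0,0,0,0.8],[-21,-33.5,0,0,0,0,0.8],[0,0,0,0,0,0,0.8],[0,0,0,0,0,0,0.8]]]}}

```text
clock: 6.7
position: [431.5, 133.7, 112.3]
tcp_rot: [[0.997, -0.074, 0.001], [-0.074, -0.997, -0.0], [0.001, 0.0, -1.0]]
contact_force: [0.9, 0.1, -0.4]
grip_width: 0.796
grasp_force: 0.0
```

```bash
cat > w.py <<'E'
import sys
from h import *
z=float(sys.argv[1])
for k in range(3): env.grab_frame('top') if k<2 else 0
c=env.camera_info('wrist');im=env.grab_frame('wrist');n,l,st,ce=cv2.connectedComponentsWithStats(green(im))
for i in range(1,n):
    if st[i,4]>200:
        (x,y),r=cv2.minEnclosingCircle(np.argwhere(l==i)[:,::-1].astype(np.float32));print(st[i,:4],onplane(c,[(x,y)],z)[0].round(1),'diam',round(2*r/c['fx']*(onplane(c,[(x,y)],z)[0]@np.array(c['R'])[2]+c['t'][2]),1))
if len(sys.argv)>2: cv2.imwrite(sys.argv[2],im[:,:,::-1])
E
python3 w.py 61; python3 d.py 434.4 133 31
```

```text
[415 184  29  25] [450.4  43.6  61. ] diam 17.5
[254 197  53  59] [438.  133.8  61. ] diam 35.4
[ 89 247  45  41] [418.5 244.2  61. ] diam 28.1
t 6.85 pos [433.3 131.4 112.4] psi -4.54 tilt [ 0.001 -0.    -1.   ] F [ 0.6 -0.8 -0.4] w 0.796
shift [ 0.9 -1.6 81.4]
```

The wrist view agrees with the top view to within a few mm, so I'll grip the D.

Call:
{"op": "jog_arm", "data": {"plan": [[[2,-1,25,0,0,0,0.8],[0,0,30,0,0,0,0.7],[0,0,20,0,0,0,0.6],[0,0,5,0,0,0,0.5],[0,0,0,0,0,0,0.2],[0,0,0,0,0,0,0.2],[0,0,0,0,0,0,0.2],[0,0,0,0,0,0,0.2]]], "squeeze": 50}}

```text
clock: 7.52
position: [435.9, 132.8, 33.2]
tcp_rot: [[0.997, -0.079, 0.003], [-0.079, -0.997, 0.0], [0.003, -0.001, -1.0]]
contact_force: [-0.0, 0.4, -1.6]
grip_width: 0.383
grasp_force: 49.7
```

Call:
{"op": "jog_arm", "data": {"plan": [[[0,0,-5,0,0,0,0.2],[0,0,-20,0,0,0,0.2],[0,0,-30,0,0,0,0.2],[0,0,-25,0,0,0,0.2],[32.7,23.3,0,0,0,0,0.2],[32.7,23.3,0,0,0,0,0.2],[32.7,23.3,0,0,0,0,0.2],[32.7,23.3,0,0,0,0,0.2],[16.4,11.7,0,0,0,0,0.2],[16.4,11.7,0,0,0,0,0.2]]]}}

```text
clock: 8.35
position: [590.4, 2.2, 113.3]
tcp_rot: [[0.997, -0.08, 0.002], [-0.08, -0.997, -0.0], [0.002, 0.0, -1.0]]
contact_force: [-0.5, 0.0, -1.7]
grip_width: 0.382
grasp_force: 50.1
```

Call:
{"op": "jog_arm", "data": {"plan": [[[0,0,15,0,0,0,0.2],[0,0,20,0,0,0,0.2],[0,0,10,0,0,0,0.2],[0,0,0,0,0,0,0.2],[0,0,0,0,0,0,0.2]]]}}

```text
clock: 8.77
position: [587.5, 4.2, 66.5]
tcp_rot: [[0.997, -0.078, -0.002], [-0.078, -0.997, 0.0], [-0.002, -0.0, -1.0]]
contact_force: [-0.5, 1.3, -0.9]
grip_width: 0.382
grasp_force: 50.1
```

```bash
python3 d.py 590.5 4.6 40
python3 - <<'E'
from h import *
c=env.camera_info('wrist');im=env.grab_frame('wrist')
for q in proj(c,[[590.5,4.6,8.5],[590.5,4.6,25]]): cv2.circle(im,tuple(int(v) for v in q),3,(255,0,0),-1)
cv2.imwrite('pics/w5.png',im[:,:,::-1])
E
python3 d.py 590.5 4.6 40
```

```text
t 8.77 pos [587.5   4.2  66.5] psi -4.47 tilt [-0.002  0.    -1.   ] F [-0.5  1.3 -0.9] w 0.382
shift [ 3.  -0.6 26.5]
t 8.82 pos [588.5   4.1  67.5] psi -4.47 tilt [ 0.001 -0.    -1.   ] F [ 1.1  0.1 -1. ] w 0.386
shift [ 2.  -0.6 27.5]
```

View pics/w5.png

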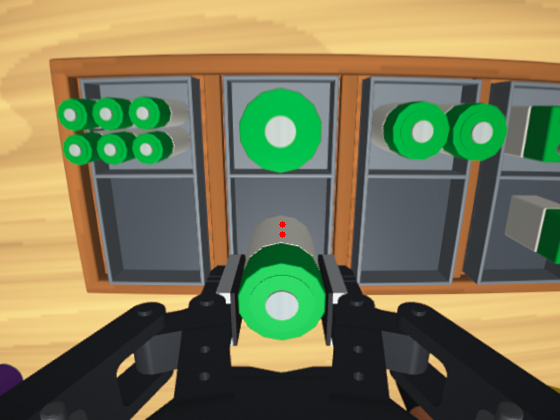

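The D is centred over its pocket: markers (282,225–234), walls at 175 and 285. I'll lower it.

Call:
{"op": "jog_arm", "data": {"plan": [[[0.5,0,14,0,0,0,0.2],[0,0,9,0,0,0,0.2],[0,0,2,0,0,0,0.2],[0,0,1,0,0,0,0.2],[0,0,0.5,0,0,0,0.2],[0,0,0,0,0,0,0.2],[0,0,0,0,0,0,0.2]]]}}

```text
clock: 9.4
position: [589.2, 3.7, 40.7]
tcp_rot: [[0.997, -0.078, 0.001], [-0.078, -0.997, -0.0], [0.001, 0.0, -1.0]]
contact_force: [0.1, -0.1, -1.5]
grip_width: 0.38
grasp_force: 50.1
```

Call:
{"op": "jog_arm", "data": {"plan": [[[0,0,0.4,0,0,0,0.38],[0,0,0,0,0,0,0.42],[0,0,0,0,0,0,0.48],[0,0,0,0,0,0,0.55],[0,0,0,0,0,0,0.6],[0,0,-10,0,0,0,0.6],[0,0,-30,0,0,0,0.6],[0,0,-30,0,0,0,0.6],[0,0,0,0,0,0,0.6],[0,0,0,0,0,0,0.6]]]}}

```text
clock: 10.23
position: [591.5, 3.5, 113.7]
tcp_rot: [[0.997, -0.078, 0.007], [-0.078, -0.997, -0.001], [0.007, 0.0, -1.0]]
contact_force: [-0.3, -0.4, -0.7]
grip_width: 0.594
grasp_force: 0.0
```

```bash
python3 w.py 69.5 ; python3 d.py 409.3 255.2 110
```

```text
[249  97  62  65] [650.9   1.4  69.5] diam 33.7
[106 103  87  26] [663.5  69.7  69.5] diam 44.9
[362 106  97  47] [646.  -68.   69.5] diam 50.7
[477 109  83  47] [ 640.3 -129.8   69.5] diam 47.4
[109 130  86  26] [649.6  70.8  69.5] diam 45.2
[492 193  44  45] [ 593.8 -131.5   69.5] diam 29.9
[252 199  58  63] [594.6   5.2  69.5] diam 35.6
t 10.38 pos [587.8   3.9 109.1] psi -4.5 tilt [-0.002  0.    -1.   ] F [-0.8 -0.3 -0.5] w 0.601
shift [-197.7 -236.5   -0.5]
```

The D stands in its pocket (circle 35.6 mm at (594,5)). Next is the C.

Call:
{"op": "jog_arm", "data": {"plan": [[[-25.1,-29.5,0,0,0,0,0.7],[-25.1,-29.5,0,0,0,0,0.7],[-25.1,-29.5,0,0,0,0,0.7],[-25.1,-29.5,0,0,0,0,0.7],[-25.1,-29.5,0,0,0,0,0.7],[-25.1,-29.5,0,0,0,0,0.7],[-25,-29.4,0,0,0,0,0.7],[-25,-29.4,0,0,0,0,0.7],[0,0,20,0,0,0,0.7],[0,0,0,0,0,0,0.7]]]}}

```text
clock: 11.22
position: [402.5, 254.6, 86.0]
tcp_rot: [[0.997, -0.074, -0.008], [-0.074, -0.997, -0.003], [-0.007, 0.004, -1.0]]
contact_force: [-1.5, -0.2, -1.6]
grip_width: 0.699
grasp_force: 0.0
```

```bash
python3 w.py 49 pics/w6.png ; python3 d.py 409.3 255.2 22
```

```text
[258 205  44  49] [412.4 255.6  49. ] diam 27.6
t 11.37 pos [406.9 253.8  89.1] psi -4.53 tilt [-0.002 -0.001 -1.   ] F [ 0.6 -0.8 -0.6] w 0.699
shift [ 2.5 -1.7 67.1]
```

View pics/w6.png

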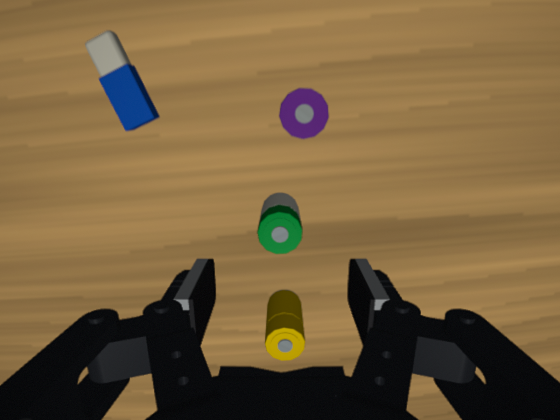

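Green C at (280,232) is centred between the fingers. The purple (304,113) and yellow (285,345) cells are clear of them. I'll descend and grip.

Call:
{"op": "jog_arm", "data": {"plan": [[[1.5,-0.8,25,0,0,0,0.7],[0,0,25,0,0,0,0.6],[0,0,14,0,0,0,0.5],[0,0,3,0,0,0,0.42],[0,0,0,0,0,0,0.1],[0,0,0,0,0,0,0.1],[0,0,0,0,0,0,0.1],[0,0,0,0,0,0,0.1],[0,0,0,0,0,0,0.1]]]}}

```text
clock: 12.12
position: [409.8, 255.6, 24.0]
tcp_rot: [[0.997, -0.079, 0.002], [-0.079, -0.997, 0.001], [0.002, -0.001, -1.0]]
contact_force: [-0.1, -0.1, -0.3]
grip_width: 0.292
grasp_force: 49.0
```

Call:
{"op": "jog_arm", "data": {"plan": [[[0,0,-5,0,0,0,0.1],[0,0,-20,0,0,0,0.1],[0,0,-30,0,0,0,0.1],[0,0,-30,0,0,0,0.1],[20,31.3,0,0,0,0,0.1],[20,31.3,0,0,0,0,0.1],[20,31.3,0,0,0,0,0.1],[20,31.3,0,0,0,0,0.1],[20,31.3,0,0,0,0,0.1],[20,31.3,0,0,0,0,0.1]]]}}

```text
clock: 12.95
position: [514.5, 57.1, 108.9]
tcp_rot: [[0.997, -0.078, 0.001], [-0.078, -0.997, 0.0], [0.001, -0.0, -1.0]]
contact_force: [1.1, 1.1, -0.8]
grip_width: 0.292
grasp_force: 49.3
```

Call:
{"op": "jog_arm", "data": {"plan": [[[20,31.3,0,0,0,0,0.1],[20,31.3,0,0,0,0,0.1],[20,31.3,0,0,0,0,0.1],[20,31.3,0,0,0,0,0.1],[0,0,0,0,0,0,0.1],[0,0,25,0,0,0,0.1],[0,0,20,0,0,0,0.1],[0,0,5,0,0,0,0.1],[0,0,0,0,0,0,0.1],[0,0,0,0,0,0,0.1]]]}}

```text
clock: 13.78
position: [583.7, -72.0, 58.3]
tcp_rot: [[0.997, -0.078, -0.0], [-0.078, -0.997, 0.0], [-0.0, -0.0, -1.0]]
contact_force: [0.7, 0.1, -0.3]
grip_width: 0.291
grasp_force: 49.5
```

```bash
python3 d.py 585.5 -71.5 30.4
python3 - <<'E'
from h import *
c=env.camera_info('wrist');im=env.grab_frame('wrist')
for q in proj(c,[[585.5,-71.5,8.5],[585.5,-71.5,25]]): cv2.circle(im,tuple(int(v) for v in q),3,(255,0,0),-1)
cv2.imwrite('pics/w7.png',im[:,:,::-1])
E
python3 d.py 585.5 -71.5 30.4
```

```text
t 13.78 pos [583.7 -72.   58.3] psi -4.47 tilt [-0.  0. -1.] F [ 0.7  0.1 -0.3] w 0.291
shift [ 1.8 -0.6 27.9]
t 13.83 pos [584.5 -72.2  59.2] psi -4.46 tilt [ 0.002 -0.    -1.   ] F [0.2 0.6 0. ] w 0.291
shift [ 0.8 -0.8 28.8]
```

View pics/w7.png

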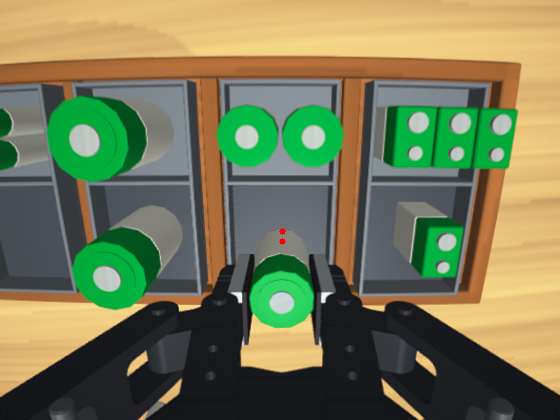

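The C is over the C pocket centre, markers (282,232–241). The D and 9V are still upright. I'll lower and release.

Call:
{"op": "jog_arm", "data": {"plan": [[[0.5,0,14,0,0,0,0.1],[0,0,9,0,0,0,0.1],[0,0,2,0,0,0,0.1],[0,0,1,0,0,0,0.1],[0,0,0.4,0,0,0,0.1],[0,0,0,0,0,0,0.1],[0,0,0,0,0,0,0.1]]]}}

```text
clock: 14.42
position: [584.6, -72.6, 31.8]
tcp_rot: [[0.997, -0.079, 0.001], [-0.079, -0.997, -0.0], [0.001, 0.0, -1.0]]
contact_force: [-0.1, -0.4, -0.9]
grip_width: 0.291
grasp_force: 49.7
```

Call:
{"op": "jog_arm", "data": {"plan": [[[0,0,0.3,0,0,0,0.29],[0,0,0,0,0,0,0.32],[0,0,0,0,0,0,0.37],[0,0,0,0,0,0,0.43],[0,0,0,0,0,0,0.48],[0,0,-10,0,0,0,0.48],[0,0,-30,0,0,0,0.48],[0,0,-35,0,0,0,0.48],[0,0,0,0,0,0,0.48],[0,0,0,0,0,0,0.48]]]}}

```text
clock: 15.25
position: [587.3, -73.2, 110.5]
tcp_rot: [[0.997, -0.078, 0.008], [-0.078, -0.997, -0.002], [0.008, 0.001, -1.0]]
contact_force: [-0.6, -0.3, 0.0]
grip_width: 0.483
grasp_force: 0.0
```

```bash
python3 w.py 58.5 ; python3 d.py 444.5 34.5 105
```

```text
[105 102  72  65] [650.8   2.7  58.5] diam 39.6
[  0 109  69  26] [662.3  65.   58.5] diam 38.1
[232 109  46  46] [645.9 -60.9  58.5] diam 25.8
[281 109  46  46] [643.6 -88.1  58.5] diam 25.9
[360 109 100  48] [ 639.6 -146.8   58.5] diam 58.3
[  0 135  73  27] [647.7  67.6  58.5] diam 41.1
[384 196  38  47] [ 588.4 -143.1   58.5] diam 31.0
[120 203  66  63] [591.1   6.7  58.5] diam 40.1
[260 206  43  47] [588.  -71.1  58.5] diam 27.7
[150 388  19  25] [462.6  27.3  58.5] diam 19.6
t 15.4 pos [583.3 -72.2 105.5] psi -4.5 tilt [-0.002  0.    -1.   ] F [-0.4 -0.3 -0.4] w 0.483
shift [-146.7  -95.5    0.8]
```

The C stands in its pocket (27.7 mm circle at (588,−71)). Next is the AA.

Call:
{"op": "jog_arm", "data": {"plan": [[[-29.9,-19,0,0,0,0,0.6],[-29.9,-19,0,0,0,0,0.6],[-29.9,-19,0,0,0,0,0.6],[-29.9,-19,0,0,0,0,0.6],[-30,-19,0,0,0,0,0.6],[0,0,15,0,0,0,0.6],[0,0,0,0,0,0,0.6],[0,0,0,0,0,0,0.6]]]}}

```text
clock: 16.07
position: [440.9, 34.2, 89.8]
tcp_rot: [[0.997, -0.078, -0.004], [-0.078, -0.997, 0.0], [-0.004, 0.0, -1.0]]
contact_force: [0.7, -1.5, -0.1]
grip_width: 0.601
grasp_force: 0.0
```

```bash
python3 w.py 49.5 pics/w8.png ; python3 d.py 444.5 34.5 22
```

```text
[269 218  23  30] [447.3  35.5  49.5] diam 17.1
t 16.22 pos [443.7  33.4  91.6] psi -4.54 tilt [ 0.001 -0.    -1.   ] F [0.3 1.  0.1] w 0.602
shift [ 0.7 -1.1 69.6]
```

View pics/w8.png

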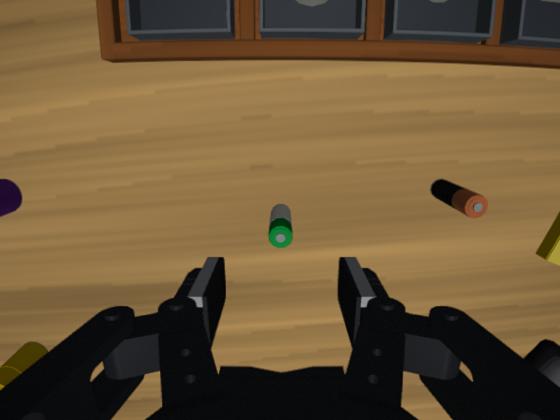

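The green AA at (280,236) is centred between the fingers, and the alkaline AA (478,207) is well clear. I'll descend and close slowly.

Call:
{"op": "jog_arm", "data": {"plan": [[[1,-0.8,25,0,0,0,0.6],[0,0,25,0,0,0,0.5],[0,0,15,0,0,0,0.4],[0,0,3.5,0,0,0,0.3],[0,0,0,0,0,0,0.22],[0,0,0,0,0,0,0],[0,0,0,0,0,0,0],[0,0,0,0,0,0,0],[0,0,0,0,0,0,0]]], "squeeze": 40}}

```text
clock: 16.97
position: [444.7, 34.6, 23.9]
tcp_rot: [[0.997, -0.078, 0.002], [-0.078, -0.997, -0.0], [0.002, -0.0, -1.0]]
contact_force: [-0.3, -0.7, -0.9]
grip_width: 0.157
grasp_force: 38.9
```

Call:
{"op": "jog_arm", "data": {"plan": [[[0,0,-5,0,0,0,0],[0,0,-20,0,0,0,0],[0,0,-30,0,0,0,0],[0,0,-30,0,0,0,0],[36.9,-14.1,0,0,0,0,0],[36.9,-14.1,0,0,0,0,0],[36.9,-14.1,0,0,0,0,0],[18.4,-7.1,0,0,0,0,0],[18.4,-7.1,0,0,0,0,0]]]}}

```text
clock: 17.72
position: [597.4, 80.1, 109.1]
tcp_rot: [[0.997, -0.078, 0.002], [-0.078, -0.997, 0.0], [0.002, -0.0, -1.0]]
contact_force: [-0.5, -0.6, -0.4]
grip_width: 0.15
grasp_force: 39.0
```

Call:
{"op": "jog_arm", "data": {"plan": [[[0,0,15,0,0,0,0],[0,0,25,0,0,0,0],[0,0,10,0,0,0,0],[0,0,0,0,0,0,0],[0,0,0,0,0,0,0]]]}}

```text
clock: 18.13
position: [594.0, 79.4, 57.2]
tcp_rot: [[0.997, -0.078, -0.002], [-0.078, -0.997, -0.0], [-0.002, 0.0, -1.0]]
contact_force: [0.5, -0.0, 0.3]
grip_width: 0.152
grasp_force: 39.0
```

```bash
python3 d.py 597 80 30.2
python3 - <<'E'
from h import *
c=env.camera_info('wrist');im=env.grab_frame('wrist')
for q in proj(c,[[597,80,8.5],[597,80,25]]): cv2.circle(im,tuple(int(v) for v in q),3,(255,0,0),-1)
cv2.imwrite('pics/w9.png',im[:,:,::-1])
E
python3 d.py 597 80 30.2
```

```text
t 18.13 pos [594.   79.4  57.2] psi -4.5 tilt [-0.002 -0.    -1.   ] F [ 0.5 -0.   0.3] w 0.152
shift [ 3.  -0.8 27. ]
t 18.18 pos [595.2  79.4  58.4] psi -4.5 tilt [ 0.  0. -1.] F [0.5 0.1 0.3] w 0.153
shift [ 1.8 -0.7 28.2]
```

View pics/w9.png

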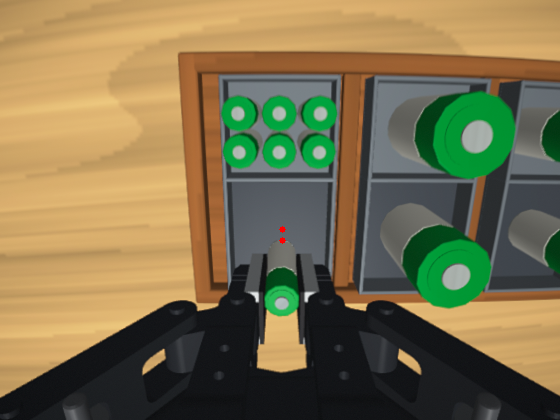

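The AA is centred over its pocket, markers (282,230–240). I'll lower it.

Call:
{"op": "jog_arm", "data": {"plan": [[[0,0,14,0,0,0,0],[0,0,9,0,0,0,0],[0,0,2,0,0,0,0],[0,0,1,0,0,0,0],[0,0,0.5,0,0,0,0],[0,0,0,0,0,0,0],[0,0,0,0,0,0,0],[0,0,0,0,0,0,0]]]}}

```text
clock: 18.85
position: [595.4, 79.5, 31.4]
tcp_rot: [[0.997, -0.078, 0.001], [-0.078, -0.997, 0.0], [0.001, -0.0, -1.0]]
contact_force: [0.0, 0.9, -0.1]
grip_width: 0.153
grasp_force: 39.4
```

Call:
{"op": "jog_arm", "data": {"plan": [[[0,0,0.2,0,0,0,0.16],[0,0,0,0,0,0,0.19],[0,0,0,0,0,0,0.24],[0,0,0,0,0,0,0.3],[0,0,0,0,0,0,0.36],[0,0,0,0,0,0,0.36],[0,0,-10,0,0,0,0.36],[0,0,-25,0,0,0,0.36],[0,0,-40,0,0,0,0.36],[0,0,-20,0,0,0,0.36]]]}}

```text
clock: 19.68
position: [597.0, 79.5, 130.5]
tcp_rot: [[0.997, -0.078, 0.005], [-0.078, -0.997, 0.0], [0.005, -0.0, -1.0]]
contact_force: [1.3, -0.6, 0.0]
grip_width: 0.36
grasp_force: 0.0
```

Call:
{"op": "jog_arm", "data": {"plan": [[[-35,0,-20,0,0,0,0.36],[-35,0,-20,0,0,0,0.36],[-35,0,0,0,0,0,0.36],[-35,0,0,0,0,0,0.36],[0,0,0,0,0,0,0.36],[0,0,0,0,0,0,0.36]]]}}

```text
clock: 20.18
position: [453.3, 90.7, 166.0]
tcp_rot: [[0.997, -0.078, -0.0], [-0.078, -0.997, -0.0], [-0.0, 0.0, -1.0]]
contact_force: [1.3, 0.2, 0.5]
grip_width: 0.359
grasp_force: 0.0
```

Run:
```python
from h import *
t=env.grab_frame('top')[115:275,130:480];s=env.grab_frame('side')[140:400,120:520]
a=cv2.resize(t,(612,280),interpolation=2);b=cv2.resize(s,(492,320),interpolation=2);b=np.hstack([b,np.zeros((320,120,3),'uint8')])
cv2.imwrite('pics/end.png',np.vstack([a,b])[:,:,::-1])
```

```text
(no output)
```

View pics/end.png

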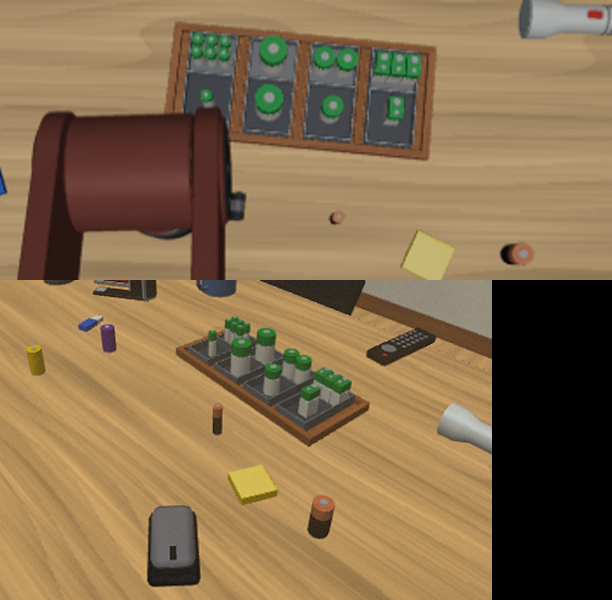

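All four cells stand upright in the right pockets: AA (206,95), D (269,98), C (332,106) and 9V (396,107) in the top view. Both alkalines are untouched, so I'm handing the job in.

```bash
python3 -c "
from station import env
print(env.close_job())"
```

```text
the job is handed in; nothing more can be done
None
```

The AA, C, D and 9V rechargeables all stand upright, terminals up, in the front pockets of their matching cups; both alkaline cells were left where they stood, and the job was handed in at about 20 s on the robot's clock.

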